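Take the screw cap off the honing machine's filler and lay it in the parts tray

ROBOT

A 6-joint arm with a two-finger parallel gripper is mounted at the origin on the work surface. World frame = base frame: x ahead of the robot, y to its left, z up, the work surface at z = 0. Lengths are in m, angles in rad, forces in N, time in s.
With the tool pointing down it reaches from about 0.35 to 0.975 m from the base axis. Payload 17.4 kg.
Tool frame: the origin (TCP) lies midway between the tips of the shut fingers; the grasp point (between the pads) lies 19 mm behind it; z points along the fingers, y is the line along which they close (so a half turn about z gives the same grasp; the last joint's range is limited). The gripper opens to 85 mm and grips with 20 to 120 N. Pads are 22 mm wide; open, the fingers measure 114 mm over their backs; the gripper's body (76 mm by 85 mm) begins 54 mm behind the grasp point. The pads swing forward as they close: fully open they stand 13 mm farther back than shut.
Start: joints at [-1.388, 0.116, 1.442, -0, 1.584, -0.038], TCP at [0.148, -0.659, 0.231] pointing down, gripper open.
Joint ranges: [-2.83, 2.83], [-0.83, 2.19], [0.07, 2.5], [-1.14, 4.28], [0.01, 3], [-2.97, 2.97]. Speed limits (rad/s): [1.89, 1.89, 2.22, 3.14, 3.14, 3.14].

INTERFACE

Orientations are given as a rotation vector (axis times angle).
In Python, from bench import manip gives the robot as it stands.
- The arm moves only by the tool move_arm, never from a script. Its argument "rows" is a list of rows, each a list of 5 numbers: the shift along the tool's x, y, z in units of 40 mm (1.0 is 40 mm), then the turn about the tool's z in units of 5 degrees (1.0 is 5 degrees), then the closure, from 0 (fully open) to 1 (shut). A call has 1 to 8 rows; each row shifts and turns the commanded pose from where the row before left it, along the tool's axes as they then stand; what a row does not reach is not made up. A row lasts 1/12 s, in which the tool goes at most 41.7 mm and 7.16 degrees, less where a joint would pass 70% of its speed; a pose out of reach is approached as far as the arm can. A call is refused whole if a number of a shift passes 1 or a number of a turn 1, either way. A call with a gripper value outside its range is refused whole. The fingers move at their own pace and stop on an object; the grip force is fixed at half the most. Time passes only in rows, so rows that do not move let the fingers close. It gives the time, the measured TCP pose, the force, the opening and the grip force at its end, in the units of the state.
- manip.read_state(): the state, without advancing time (a new reading comes with each control period).
- manip.camera(name): name is "scene" or "top" or "wrist"; returns the picture (384x512x3 uint8, blue, green, red); there is no depth.
- manip.calibration(name): a dict with "K" (3x3 intrinsics, pixels), "extrinsics" (4x4, takes a point from camera to world coordinates); the wrist camera has in their place "T_tool_cam" (4x4, takes a point from camera to tool coordinates, whose origin is the TCP and whose axes are the flange's). Camera axes: x right, y up, looking along -z (the intrinsics and any distortion apply to the point x, -y, -z); pixel columns grow to the right and rows downward; lengths in m; the calibration is good to about 2 mm. A picture is of the moment at which its call begins: read the wrist's pose just before it. calibration takes no time and is no camera call.
- manip.job_done(): hands the job in; it is judged then, once.
The state is a dict: "time": time; "joint_pos": joint angles; "joint_vel": joint speeds; "tau": joint torques, N m; "tcp_pos": TCP position; "eef_rot": TCP orientation; "ft_force": force on the tool from outside, world axes, zero at the start; "ft_torque": the same for the moment, N m; "width": finger opening in m; "gripper_force": force on a finger pad.
Only numpy, scipy, OpenCV 4.12 (cv2) and the standard library are available. Lean on these libraries where they do the work, as an engineer would, in place of code of your own. Each camera call takes 0.05 s, during which the arm holds its last target. There are 200 camera calls.

TASK

The honing machine on the carver's bench is due for oil. Unscrew the large black filler cap on top of its gear housing (not the small low sight port beside it): turn it anticlockwise about a third of a turn, letting go and gripping afresh as needed, until it is free, then lift it straight off. Set it down gently, top side up, in the shallow square wooden tray and let go.

Things in the scene. Friction and masses are not known exactly. Their poses are not given: they have to be found in the camera images.
- cap_mid (a point): Filler cap: round, black ribbed plastic, 54 mm across, 46 mm high, about 0.12 kg; the larger and taller black fitting on the grey-green gear housing. Point: on its axis, half-way up (23 mm below its flat top); z up. Turned anticlockwise seen from above it is freed after about 100 degrees from its start and stops at about 140 (aim for 120), then lifts straight up. It turns lightly and does not rise as it turns.
- port_seat (a point): Centre of the top of the cap's round steel seat (68 mm across, fixed), 12 mm above the flat housing top and 122 mm above the bench; z up, x and y say nothing about the cap's turn. The cap's lower edge rests on it with 2 mm of sideways play, and stays as turned when let go. The threaded neck inside the cap is 21 mm high: the cap is clear when raised 30 mm.
- sight_top (a point): Centre of the top of the sight port, not the one to open: a black round fitting with a glass eye, 34 mm across and 24 mm high, fixed on the same housing about 130 mm from the filler cap. A brush lies on the housing top's far edge and a motor, lower than the housing top, behind the housing.
- tray_in (a point): Shallow square wooden tray, fixed: 220 mm by 220 mm outside, 22 mm high, walls and floor 9 mm thick. Point: centre of its inner floor; z up, x and y along its sides. The middle is clear; a short dowel (16 mm thick, 50 mm long) lies near one corner, 90 mm from the centre.
Mind the look-alikes: they are no part of the job. Leave any purple, red or yellow look-alike of the part that bears cap_mid alone.

How it is judged:
By the outcome, as a careful person would: the job done as asked, in the order asked, and still so for the second after the job is handed in, with the robot touching nothing.
It also fails if it takes over 48 s, if anything falls off the work surface, if the arm or the gripper's body presses on something with over 40 N, if the wrist force passes 120 N, or if a joint passes its speed limit or range.

## Working session

There is one attempt and no reset: what is moved stays moved. The work goes in short steps, Python scripts to look and compute and a tool call to move; the robot and the scene stay as the last step left them, time stands still between calls to the robot, and variables do not carry over. Pictures are saved under pics/ and viewed, at most 10 in all, crops included, and the job is handed in when it is done.

Besides the shell and the picture viewer there is one more tool, called after "Emit:" as name(argument=value, ...), one argument or row to a line, values as JSON. move_arm: Moves the arm, as the interface text tells. Its arguments: {"type":"object","properties":{"rows":{"type":"array"}},"required":["rows"]}

```bash
mkdir -p pics
python3 - <<'E'
from bench import manip
import cv2,numpy as np
s=manip.read_state();print(s['time'],s['tcp_pos'],s['eef_rot'],s['width'])
for n in("scene","top"):
    im=manip.camera(n);cv2.imwrite(f'pics/{n}0.png',im)
    c=manip.calibration(n);print(n,{k:np.round(np.array(v),4).tolist() for k,v in c.items()})
print(manip.calibration("wrist"))
E
```

```text
0.0 [ 0.1477703  -0.65842536  0.2305607 ] [-3.12130274e+00 -3.45937874e-01  1.71015990e-04] 0.08543676940706905
scene {'K': [[361.9977, 0.0, 255.1871], [0.0, 361.9977, 194.7332], [0.0, 0.0, 1.0]], 'extrinsics': [[-0.6955, -0.4811, 0.5337, 0.9783], [0.7183, -0.4505, 0.5301, 0.3691], [-0.0146, 0.7521, 0.6589, 0.633], [0.0, 0.0, 0.0, 1.0]]}
top {'K': [[366.5498, 0.0, 254.7257], [0.0, 366.5498, 191.8979], [0.0, 0.0, 1.0]], 'extrinsics': [[0.0155, 0.9855, -0.1691, 0.4084], [-0.9997, 0.0185, 0.0159, -0.0549], [0.0188, 0.1688, 0.9855, 1.0138], [0.0, 0.0, 0.0, 1.0]]}
{'K': array([[268.73937885,   0.        , 257.89213248],
       [  0.        , 268.73937885, 188.69311102],
       [  0.        ,   0.        ,   1.        ]]), 'T_tool_cam': array([[-5.20171838e-04,  9.50161272e-01,  3.11758378e-01,
         7.96565021e-02],
       [ 9.99999819e-01,  3.99756444e-04,  4.50151982e-04,
        -6.41219290e-05],
       [ 3.03089559e-04,  3.11758555e-01, -9.50161308e-01,
        -1.41330787e-01],
       [ 0.00000000e+00,  0.00000000e+00,  0.00000000e+00,
         1.00000000e+00]])}
```

View pics/scene0.png

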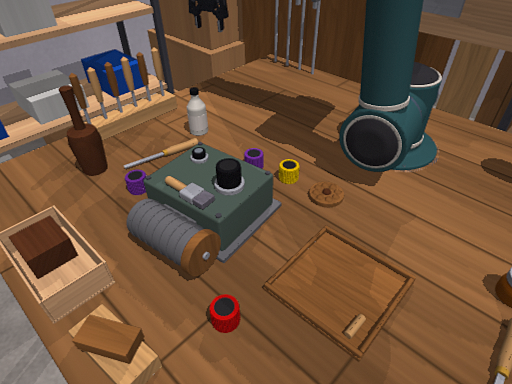

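View pics/top0.png

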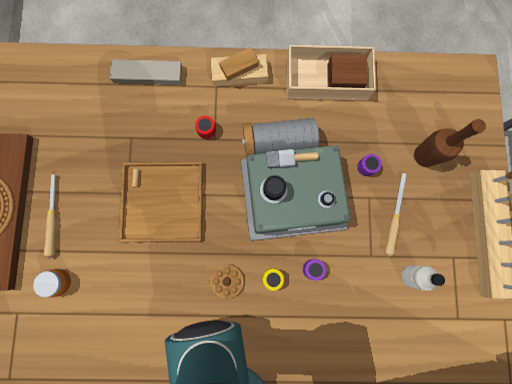

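The scene view shows the filler cap at about (229,175), the sight port at (199,153) and the tray at (340,290). In the top view they are at (273,188), (327,199) and (161,203).

```bash
cat > h.py <<'E'
from bench import manip
import cv2,numpy as np
def ray(K,T,uv):
    x=(np.array(uv,float)-K[:2,2])/K[0,0]
    return T[:3,3],T[:3,:3]@np.array([x[0],-x[1],-1])
def onz(K,T,uv,z):
    o,d=ray(K,T,uv);return o+d*(z-o[2])/d[2]
def pix(K,T,P):
    p=np.linalg.inv(T)@np.append(P,1);return K[:2,2]+K[0,0]*np.array([p[0],-p[1]])/-p[2]
def cal(n):
    c=manip.calibration(n);return np.array(c['K']),np.array(c['extrinsics'])
E
python3 - <<'E'
from h import *
for n,box,tc in(("top",(250,165,300,215),(273,188)),("scene",(205,150,255,205),(229,175))):
    im=cv2.imread(f'pics/{n}0.png');K,T=cal(n);x0,y0,x1,y1=box
    m=np.zeros(im.shape[:2],np.uint8);m[y0:y1,x0:x1]=(im.max(2)<48)[y0:y1,x0:x1]*255
    nl,l,st,ce=cv2.connectedComponentsWithStats(m);i=1+st[1:,4].argmax();print(n,st[i],ce[i],onz(K,T,ce[i],.145))
    big=cv2.resize(im[y0:y1,x0:x1],None,fx=8,fy=8,interpolation=cv2.INTER_CUBIC)
    big=cv2.convertScaleAbs(big,alpha=2.0);cv2.imwrite(f'pics/{n}c.png',big)
    o,d=ray(K,T,ce[i]);print(o,d)
im=cv2.imread('pics/top0.png');K,T=cal("top")
for uv in((124,164),(201,163),(202,241),(120,241)):print(onz(K,T,uv,.022))
E
python3 - <<'E'
import cv2,numpy as np
a=cv2.imread('pics/topc.png');b=cv2.imread('pics/scenec.png')
h=max(a.shape[0],b.shape[0]);f=lambda i:cv2.copyMakeBorder(i,0,h-i.shape[0],0,0,0)
cv2.imwrite('pics/both.png',cv2.resize(np.hstack([f(a),f(b)]),(800,440)))
E
```

```text
top [264 176  22  24 171] [274.02923977 189.22222222] [ 0.56495143 -0.11536739  0.145     ]
[ 0.40844009 -0.05487969  1.0138365 ] [ 0.17712063 -0.06845267 -0.9832442 ]
scene [212 158  29  31 684] [227.75146199 173.37426901] [ 0.57309322 -0.11717596  0.145     ]
[0.97832777 0.36905331 0.63303827] [-0.50934599 -0.61114961 -0.61342336]
[0.65005186 0.2914843  0.022     ]
[0.65720455 0.07945735 0.022     ]
[0.4426465  0.06814949 0.022     ]
[0.43910582 0.28617447 0.022     ]
```

View pics/both.png

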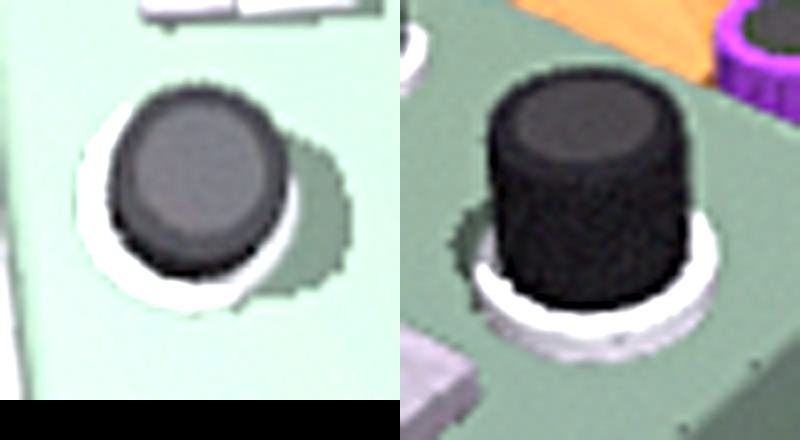

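The crop shows the cap's grey top disc centred at about (274.4,186.1) in the top view and (227.7,164.9) in the scene view. The steel seat ring is visible below it.

Run:
```python
from h import *
from scipy.spatial.transform import Rotation as R
for n,u in(("top",(274.4,186.1)),("scene",(227.7,164.9))): print(n,onz(*cal(n),u,.168))
K,T=cal("top");print('seat',onz(K,T,(250+188/8-.5,188.5),.122), 'sight',onz(K,T,(327,198.5),.134))
Rm=R.from_rotvec(manip.read_state()['eef_rot']).as_matrix();print(Rm.round(3))
s=manip.read_state();print(Rm.T@(np.array([.567,-.116,.23])-s['tcp_pos'])/.04)
# tray corners by mask edges
im=cv2.imread('pics/top0.png');cv2.imwrite('pics/tr.png',cv2.resize(im[150:255,105:215],None,fx=5,fy=5,interpolation=cv2.INTER_CUBIC))
```

```text
top [ 0.56827967 -0.11458888  0.168     ]
scene [ 0.57206681 -0.11626453  0.168     ]
seat [ 0.57086243 -0.11440637  0.122     ] sight [ 0.54640575 -0.24552665  0.134     ]
[[ 0.976  0.219 -0.   ]
 [ 0.219 -0.976  0.001]
 [ 0.    -0.001 -1.   ]]
[ 13.19609407 -10.93624527   0.02795065]
```

View pics/tr.png

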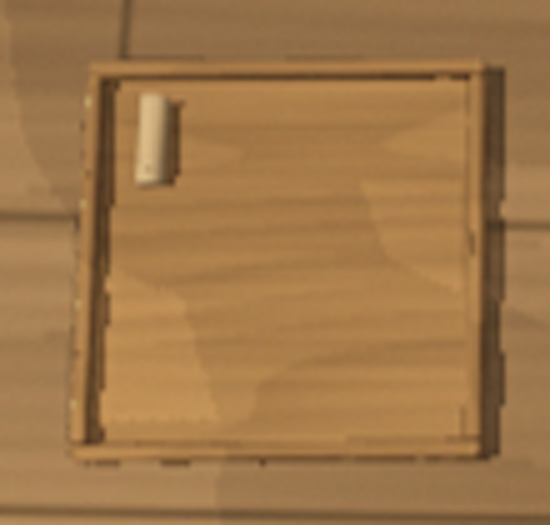

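Emit:
move_arm(
  rows=[
    [0, 0, -0.8, 0, 0],
    [0, 0, -0.8, 0, 0],
    [0, 0, -0.8, 0, 0],
    [0.77, -0.64, 0, 0, 0],
    [0.77, -0.64, 0, 0, 0],
    [0.77, -0.64, 0, 0, 0],
    [0.77, -0.64, 0, 0, 0],
    [0.77, -0.64, 0, 0, 0],
  ],
)

```text
time: 0.77
tcp_pos: [0.2707, -0.4983, 0.3269]
eef_rot: [-3.122, -0.345, 0.0]
ft_force: [0.7, -0.5, -0.3]
width: 0.0853
gripper_force: 0.0
```

Emit:
move_arm(
  rows=[
    [0.77, -0.64, 0, 0, 0],
    [0.77, -0.64, 0, 0, 0],
    [0.77, -0.64, 0, 0, 0],
    [0.77, -0.64, 0, 0, 0],
    [0.77, -0.64, 0, 0, 0],
    [0.77, -0.64, 0, 0, 0],
    [0.77, -0.64, 0, 0, 0],
    [0.77, -0.64, 0, 0, 0],
  ],
)

```text
time: 1.43
tcp_pos: [0.4663, -0.2443, 0.3272]
eef_rot: [3.122, 0.346, 0.0]
ft_force: [-0.0, -0.9, 0.3]
width: 0.0859
gripper_force: 0.0
```

Emit:
move_arm(
  rows=[
    [0.77, -0.64, 0, 0, 0],
    [0.77, -0.64, 0, 0, 0],
    [0, 0, 0, 0, 0],
    [0, 0, 0, 0, 0],
  ],
)

```text
time: 1.77
tcp_pos: [0.5153, -0.1811, 0.3267]
eef_rot: [-3.121, -0.351, 0.001]
ft_force: [-0.5, -0.8, 1.1]
width: 0.0856
gripper_force: 0.0
```

```bash
cat >> h.py <<'E'
from scipy.spatial.transform import Rotation as R
def wrist(name):
    s=manip.read_state();c=manip.calibration('wrist');im=manip.camera('wrist');cv2.imwrite(f'pics/{name}.png',im)
    W=np.eye(4);W[:3,:3]=R.from_rotvec(s['eef_rot']).as_matrix();W[:3,3]=s['tcp_pos']
    return im,np.array(c['K']),W@np.array(c['T_tool_cam']),s
E
python3 - <<'E'
from h import *
im,K,T,s=wrist('w1');print(s['joint_pos'],s['tcp_pos']);print(pix(K,T,[.570,-.115,.168]),pix(K,T,[.597,-.115,.168]),pix(K,T,[.570,-.115,.122]))
E
```

```text
[-3.84659906e-01 -1.73056533e-01  1.57185154e+00  1.12290655e-05
  1.74386986e+00  9.61987703e-01] [ 0.51531076 -0.18109753  0.3267019 ]
[209.45721975 111.81732706] [213.77310657  85.59563629] [215.85937998 110.2974843 ]
```

View pics/w1.png

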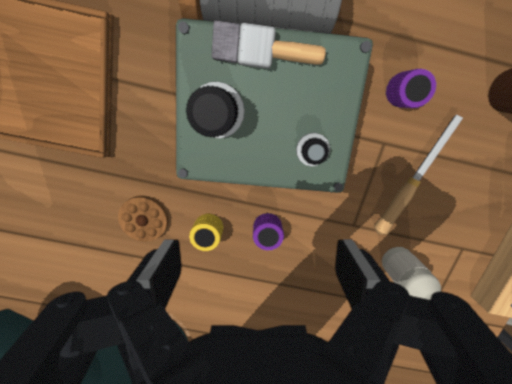

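The wrist view shows the cap at about (212,110), close to the predicted (209,112). The brush lies beyond it and the sight port is at (313,150). I'll fit the cap's position more precisely.

Run:
```python
from h import *
im=cv2.imread('pics/w1.png');c=manip.calibration('wrist');s=manip.read_state();K=np.array(c['K'])
W=np.eye(4);W[:3,:3]=R.from_rotvec(s['eef_rot']).as_matrix();W[:3,3]=s['tcp_pos'];T=W@np.array(c['T_tool_cam'])
g=im.max(2)
for lo,hi in((0,50),(33,60)):
    m=np.zeros(g.shape,np.uint8);m[75:150,178:250]=((g>=lo)&(g<hi))[75:150,178:250]*255
    m=cv2.morphologyEx(m,cv2.MORPH_OPEN,np.ones((3,3),np.uint8))
    cs,_=cv2.findContours(m,cv2.RETR_EXTERNAL,cv2.CHAIN_APPROX_NONE);b=max(cs,key=cv2.contourArea)
    e=cv2.fitEllipse(cv2.convexHull(b));print(e,cv2.boundingRect(b),onz(K,T,e[0],.168),onz(K,T,e[0],.145))
print(g[110,180:250].tolist());print(g[78:145,211].tolist())
```

```text
((211.8351287841797, 110.88140869140625), (48.988685607910156, 50.75233459472656), 107.69169616699219) (187, 88, 51, 48) [ 0.57100898 -0.11857111  0.168     ] [ 0.5693639  -0.11504312  0.145     ]
((209.93385314941406, 110.90213775634766), (46.81053924560547, 50.35865020751953), 170.76609802246094) (187, 87, 47, 50) [ 0.57053839 -0.1165833   0.168     ] [ 0.56885725 -0.11290298  0.145     ]
[125, 125, 126, 126, 120, 99, 66, 45, 44, 42, 45, 42, 50, 54, 61, 58, 63, 60, 61, 62, 60, 60, 62, 60, 59, 61, 58, 61, 59, 58, 60, 61, 59, 62, 59, 58, 60, 60, 60, 59, 57, 59, 58, 59, 60, 58, 58, 53, 46, 35, 37, 39, 38, 32, 25, 21, 22, 50, 92, 118, 125, 125, 124, 109, 90, 75, 73, 72, 72, 72]
[117, 118, 118, 131, 170, 191, 189, 148, 89, 51, 42, 43, 41, 42, 44, 47, 58, 61, 60, 60, 62, 61, 60, 60, 60, 60, 59, 59, 62, 59, 60, 57, 61, 57, 57, 57, 60, 60, 56, 58, 58, 58, 56, 60, 59, 57, 59, 56, 58, 57, 56, 54, 46, 37, 35, 37, 39, 36, 50, 89, 112, 121, 122, 123, 124, 123, 123]
```

Emit:
move_arm(
  rows=[
    [0.57, -0.43, 0, 0, 0],
    [0.56, -0.43, 0, 0, 0],
    [0.56, -0.43, 0, 0, 0],
    [0, 0, 0.9, 0, 0],
    [0, 0, 0.9, 0, 0],
    [0, 0, 0.9, 0, 0],
    [0, 0, 0, 0, 0],
    [0, 0, 0, 0, 0],
  ],
)

```text
time: 2.48
tcp_pos: [0.5682, -0.1185, 0.2188]
eef_rot: [-3.122, -0.344, 0.004]
ft_force: [0.4, 0.2, 0.9]
width: 0.0851
gripper_force: 0.0
```

Run:
```python
from h import *
im,K,T,s=wrist('w2');print(s['tcp_pos'],s['joint_pos'])
P=np.array([.570,-.116,.168])
print(pix(K,T,P),pix(K,T,P+[0,.027,0]),pix(K,T,P+[0,-.027,0]))
```

```text
[ 0.56824677 -0.11854714  0.21880004] [-2.49553529e-01 -8.45920930e-02  1.66467546e+00 -1.18106194e-04
  1.56411494e+00  1.10190178e+00]
[255.43681436 206.28312594] [220.8367816  199.12266647] [289.43726557 213.31950231]
```

View pics/w2.png

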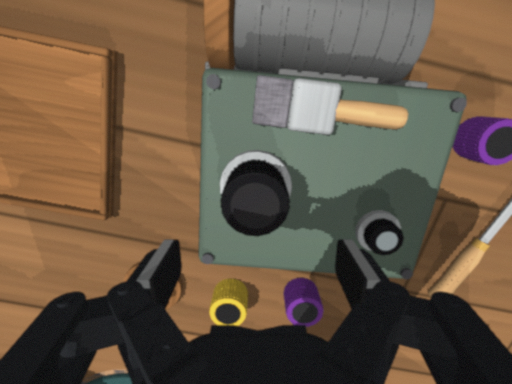

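The cap top is centred at about (256,205), as predicted. Descending around it.

Emit:
move_arm(
  rows=[
    [0.06, -0.05, 0.4, 0, 0],
    [0, 0, 0.5, 0, 0],
    [0, 0, 0.5, 0, 0],
    [0, 0, 0.4, 0, 0],
    [0, 0, 0.25, 0, 0],
    [0, 0, 0.15, 0, 0],
    [0, 0, 0, 0, 0],
    [0, 0, 0, 0, 0],
  ],
)

```text
time: 3.2
tcp_pos: [0.5716, -0.1154, 0.1329]
eef_rot: [3.122, 0.346, 0.002]
ft_force: [0.6, -0.2, 0.6]
width: 0.0851
gripper_force: 0.0
```

Emit:
move_arm(
  rows=[
    [0, 0, 0, 0, 0.15],
    [0, 0, 0, 0, 0.25],
    [0, 0, 0, 0, 0.3],
    [0, 0, 0, 0, 0.35],
    [0, 0, 0, 0, 0.4],
    [0, 0, 0, 0, 0.4],
    [0, 0, 0, 0, 0.4],
    [0, 0, 0, 0, 0.4],
  ],
)

```text
time: 3.87
tcp_pos: [0.5713, -0.1152, 0.132]
eef_rot: [3.122, 0.346, 0.001]
ft_force: [-1.7, 0.1, 6.8]
width: 0.0527
gripper_force: 62.8
```

Emit:
move_arm(
  rows=[
    [0, 0, 0, -0.5, 0.5],
    [0, 0, 0, -1, 0.6],
    [0, 0, 0, -1, 0.6],
    [0, 0, 0, -1, 0.6],
    [0, 0, 0, -1, 0.6],
    [0, 0, 0, -1, 0.6],
    [0, 0, 0, -1, 0.6],
    [0, 0, 0, -0.5, 0.6],
  ],
)

```text
time: 4.53
tcp_pos: [0.5714, -0.1151, 0.132]
eef_rot: [2.87, 1.276, 0.002]
ft_force: [1.3, 1.3, 4.7]
width: 0.0523
gripper_force: 62.9
```

Run:
```python
from h import *
s=manip.read_state();print(s['joint_pos'],s['ft_force'],s['ft_torque'],s['width'],s['tcp_pos'])
```

```text
[-2.42618331e-01 -4.04092345e-02  1.76454294e+00  1.74603768e-04
  1.41633782e+00  4.91299187e-01] [1.28439381 1.31248508 4.68250503] [ 0.18917348  0.06219689 -0.11107464] 0.05228520056734647 [ 0.57142559 -0.11510333  0.13203711]
```

Emit:
move_arm(
  rows=[
    [0, 0, 0, -1, 0.6],
    [0, 0, 0, -1, 0.6],
    [0, 0, 0, -1, 0.6],
    [0, 0, 0, -1, 0.6],
    [0, 0, 0, -1, 0.6],
    [0, 0, 0, -1, 0.6],
    [0, 0, 0, -1, 0.6],
    [0, 0, 0, -1, 0.6],
  ],
)

```text
time: 5.2
tcp_pos: [0.5714, -0.1151, 0.1321]
eef_rot: [2.261, 2.18, 0.001]
ft_force: [-0.4, 1.8, 5.5]
width: 0.0525
gripper_force: 62.9
```

Emit:
move_arm(
  rows=[
    [0, 0, 0, -1, 0.6],
    [0, 0, 0, -1, 0.6],
    [0, 0, 0, -1, 0.6],
    [0, 0, 0, -1, 0.6],
    [0, 0, 0, -1, 0.6],
    [0, 0, 0, -1, 0.6],
    [0, 0, 0, -1, 0.6],
    [0, 0, 0, -1, 0.6],
  ],
)

```text
time: 5.87
tcp_pos: [0.5714, -0.1152, 0.132]
eef_rot: [1.379, 2.822, 0.0]
ft_force: [-0.8, 0.5, 5.9]
width: 0.0526
gripper_force: 62.9
```

Emit:
move_arm(
  rows=[
    [0, 0, 0, -0.7, 0.6],
    [0, 0, 0, -0.3, 0.6],
    [0, 0, 0, 0, 0.6],
    [0, 0, 0, 0, 0.6],
  ],
)

```text
time: 6.2
tcp_pos: [0.5714, -0.1152, 0.1321]
eef_rot: [1.261, 2.876, 0.0]
ft_force: [0.7, -0.8, 4.6]
width: 0.053
gripper_force: 62.9
```

Run:
```python
from h import *
s=manip.read_state();print(s['joint_pos'],s['ft_force'],s['ft_torque'],s['width'],s['tcp_pos'],np.degrees(2*np.arctan2(s['eef_rot'][1],s['eef_rot'][0])))
im=manip.camera('scene');cv2.imwrite('pics/s2.png',im);wrist('w3')
```

```text
[-2.42644565e-01 -4.04740170e-02  1.76457620e+00 -6.29025365e-05
  1.41636171e+00 -9.87382033e-01] [ 0.73098263 -0.84489843  4.57543718] [-0.04733743  0.06578194  0.08103113] 0.05303230173327549 [ 0.57138485 -0.11517902  0.13205484] 132.67086615141721
```

View pics/s2.png

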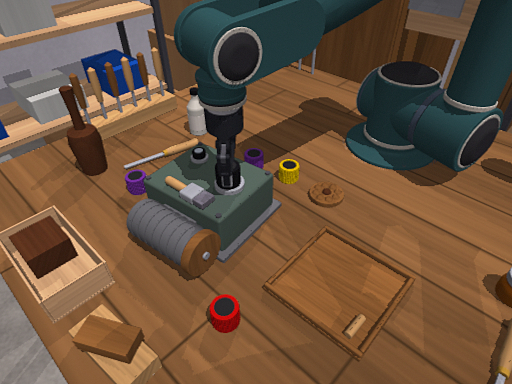

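The tool has turned 120° and the fingers hold the cap at about (228,172). Now a gentle lift.

Emit:
move_arm(
  rows=[
    [0, 0, -0.1, 0, 0.6],
    [0, 0, -0.1, 0, 0.6],
    [0, 0, -0.1, 0, 0.6],
    [0, 0, 0, 0, 0.6],
  ],
)

```text
time: 6.63
tcp_pos: [0.5714, -0.1152, 0.1443]
eef_rot: [1.261, 2.876, 0.0]
ft_force: [0.6, -0.7, -0.3]
width: 0.0529
gripper_force: 62.9
```

Emit:
move_arm(
  rows=[
    [0, 0, -0.3, 0, 0.6],
    [0, 0, -0.5, 0, 0.6],
    [0, 0, -0.5, 0, 0.6],
    [0, 0, -0.5, 0, 0.6],
    [0, 0, -0.5, 0, 0.6],
    [0, 0, -0.4, 0, 0.6],
    [0, 0, -0.2, 0, 0.6],
    [0, 0, 0, 0, 0.6],
  ],
)

```text
time: 7.3
tcp_pos: [0.5715, -0.1152, 0.2617]
eef_rot: [1.26, 2.875, 0.001]
ft_force: [-0.2, -0.3, -1.0]
width: 0.0526
gripper_force: 63.0
```

Emit:
move_arm(
  rows=[
    [0.3, 0.24, 0, 0, 0.6],
    [0.5, 0.39, 0, 0, 0.6],
    [0.6, 0.47, 0, 0, 0.6],
    [0.6, 0.47, 0, 0, 0.6],
    [0.6, 0.47, 0, 0, 0.6],
    [0.6, 0.47, 0, 0, 0.6],
    [0.6, 0.47, 0, 0, 0.6],
    [0.6, 0.47, 0, 0, 0.6],
  ],
)

```text
time: 7.97
tcp_pos: [0.5527, 0.1092, 0.2582]
eef_rot: [-1.261, -2.876, 0.001]
ft_force: [1.0, -0.4, -1.5]
width: 0.0526
gripper_force: 63.0
```

Emit:
move_arm(
  rows=[
    [0.6, 0.47, 0, 0, 0.6],
    [0.5, 0.39, 0, 0, 0.6],
    [0.36, 0.26, 0, 0, 0.6],
    [0, 0, 0, 0, 0.6],
    [0, 0, 0, 0, 0.6],
  ],
)

```text
time: 8.38
tcp_pos: [0.5463, 0.1818, 0.2581]
eef_rot: [-1.259, -2.877, 0.002]
ft_force: [-0.2, -0.4, -1.2]
width: 0.0528
gripper_force: 63.1
```

Run:
```python
from h import *
im,K,T,s=wrist('w4');print(s['joint_pos'],s['ft_force'],s['ft_torque'],s['width'],s['tcp_pos'])
sc=manip.camera('scene');tp=manip.camera('top')
cv2.imwrite('pics/m4.png',np.hstack([cv2.resize(im,(400,300)),cv2.resize(sc[120:384,150:502],(400,300))]))
```

```text
[ 2.76989722e-01 -1.05066142e-01  1.62053051e+00 -9.35234811e-05
  1.62780787e+00 -4.69044409e-01] [-0.21343495 -0.43906007 -1.15808743] [ 0.0447041  -0.02399974  0.01194373] 0.052763912177792506 [0.54626665 0.18178487 0.25809493]
```

View pics/m4.png

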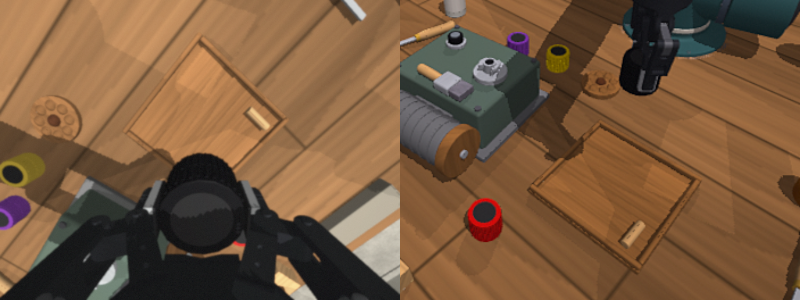

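The cap is in the gripper and the bare threaded neck is visible on the housing. The dowel corner lies along the finger line, so I'll turn 45° while descending.

Emit:
move_arm(
  rows=[
    [0, 0, 0.4, 1, 0.6],
    [0, 0, 0.6, 1, 0.6],
    [0, 0, 0.7, 1, 0.6],
    [0, 0, 0.7, 1, 0.6],
    [0, 0, 0.7, 1, 0.6],
    [0, 0, 0.6, 1, 0.6],
    [0, 0, 0.5, 1, 0.6],
    [0, 0, 0.4, 1, 0.6],
  ],
)

```text
time: 9.2
tcp_pos: [0.5462, 0.18, 0.0732]
eef_rot: [-2.175, -2.266, 0.002]
ft_force: [0.6, -0.0, -1.7]
width: 0.0529
gripper_force: 63.0
```

Emit:
move_arm(
  rows=[
    [0, 0, 0.3, 1, 0.6],
    [0, 0, 0.3, 0, 0.6],
    [0, 0, 0.2, 0, 0.6],
    [0, 0, 0.1, 0, 0.6],
    [0, 0, 0, 0, 0.6],
    [0, 0, 0, 0, 0.6],
  ],
)

```text
time: 9.7
tcp_pos: [0.547, 0.1811, 0.0398]
eef_rot: [2.265, 2.177, 0.001]
ft_force: [0.1, 0.4, -2.0]
width: 0.0526
gripper_force: 63.0
```

Emit:
move_arm(
  rows=[
    [0, 0, 0.2, 0, 0.6],
    [0, 0, 0.15, 0, 0.6],
    [0, 0, 0.05, 0, 0.6],
    [0, 0, 0.03, 0, 0.6],
    [0, 0, 0, 0, 0.6],
    [0, 0, 0, 0, 0.6],
  ],
)

```text
time: 10.2
tcp_pos: [0.5468, 0.1812, 0.0222]
eef_rot: [2.266, 2.176, 0.0]
ft_force: [0.4, -0.4, -1.2]
width: 0.053
gripper_force: 63.0
```

Emit:
move_arm(
  rows=[
    [0, 0, 0.03, 0, 0.6],
    [0, 0, 0.03, 0, 0.6],
    [0, 0, 0, 0, 0.6],
    [0, 0, 0, 0, 0.6],
  ],
)

```text
time: 10.53
tcp_pos: [0.5467, 0.1811, 0.0197]
eef_rot: [-2.266, -2.175, 0.0]
ft_force: [0.3, 0.7, -1.5]
width: 0.0525
gripper_force: 63.0
```

Emit:
move_arm(
  rows=[
    [0, 0, 0.02, 0, 0.6],
    [0, 0, 0.02, 0, 0.6],
    [0, 0, 0, 0, 0.6],
    [0, 0, 0, 0, 0.6],
  ],
)

```text
time: 10.87
tcp_pos: [0.5469, 0.1812, 0.019]
eef_rot: [2.266, 2.175, 0.0]
ft_force: [-5.3, -2.3, 8.9]
width: 0.0525
gripper_force: 64.1
```

The cap is touching the floor at about 9 N. Releasing.

Emit:
move_arm(
  rows=[
    [0, 0, 0, 0, 0.35],
    [0, 0, 0, 0, 0.3],
    [0, 0, 0, 0, 0.25],
    [0, 0, 0, 0, 0.2],
    [0, 0, 0, 0, 0.1],
    [0, 0, 0, 0, 0],
    [0, 0, 0, 0, 0],
    [0, 0, 0, 0, 0],
  ],
)

```text
time: 11.53
tcp_pos: [0.5467, 0.1811, 0.0181]
eef_rot: [-2.267, -2.175, 0.0]
ft_force: [-0.4, -0.1, -0.0]
width: 0.0857
gripper_force: 0.0
```

Emit:
move_arm(
  rows=[
    [0, 0, -0.2, 0, 0],
    [0, 0, -0.4, 0, 0],
    [0, 0, -0.6, 0, 0],
    [0, 0, -0.7, 0, 0],
    [0, 0, -0.7, 0, 0],
    [0, 0, -0.7, 0, 0],
    [0, 0, -0.5, 0, 0],
    [0, 0, 0, 0, 0],
  ],
)

```text
time: 12.2
tcp_pos: [0.5481, 0.1815, 0.1758]
eef_rot: [2.264, 2.173, 0.009]
ft_force: [0.2, 0.4, 0.7]
width: 0.0854
gripper_force: 0.0
```

Run:
```python
from h import *
im,K,T,s=wrist('w5');print(s['ft_force'],s['width'],s['tcp_pos'])
sc=manip.camera('scene')
cv2.imwrite('pics/m5.png',np.hstack([cv2.resize(im,(400,300)),cv2.resize(sc[120:384,150:502],(400,300))]))
```

```text
[0.2490574  0.39474227 0.69539823] 0.0854201740649347 [0.54806701 0.18152297 0.17582496]
```

View pics/m5.png

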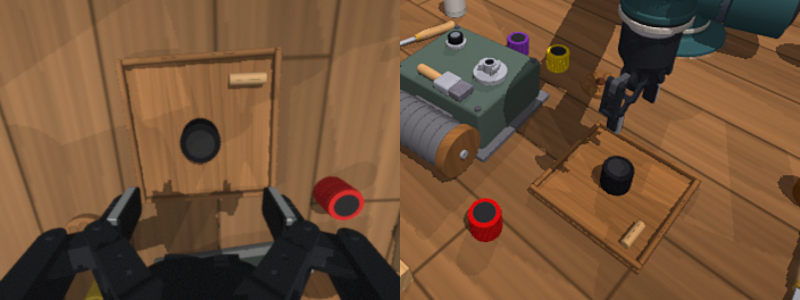

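The cap stands upright, top up, in the middle of the tray, and the gripper is well clear of it. Handing in.

```bash
python3 -c "
from bench import manip
print(manip.job_done())"
```

```text
the job is handed in; nothing more can be done
None
```

I turned the filler cap 120° anticlockwise, lifted it off, and set it upright in the middle of the tray; the gripper was clear of it when I handed the job in at about 12 s.

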